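# Box up the pin holder under its wedging dovetail lid

### The arm

A 7-joint arm with a two-finger parallel gripper is mounted at the origin on the work surface. World frame = base frame: x ahead of the robot, y to its left, z up, the work surface at z = 0. Lengths are in mm, angles in rad, forces in N, time in s.
With the tool pointing down it reaches from about 375 to 925 mm from the base axis. Payload 3.1 kg.
Tool frame: the origin (TCP) lies midway between the tips of the shut fingers; the grasp point (between the pads) lies 19 mm behind it (hold_point_z is the distance from the TCP to the grasp point, in mm); z points along the fingers, y is the direction in which the jaws open and shut (so a half turn about z gives the same grasp; the last joint's range is limited). The gripper opens to 85 mm and grips with 20 to 120 N. Pads are 22 mm wide; open, the fingers measure 114 mm over their backs; the gripper's body (76 mm by 85 mm) begins 54 mm behind the grasp point. The pads swing forward as they close: fully open they stand 13 mm farther back than shut.
Start: joints at [-1.369, 0.383, 0.044, 1.598, -0.018, 1.161, -0.05], TCP at [191.941, 621.017, 231.269] pointing down, gripper open.
Joint ranges: [-2.61, 2.61], [-0.41, 2.15], [-1.48, 1.57], [0, 2.5], [-1.57, 4.71], [0.05, 1.97], [-2.85, 2.85]. Speed limits (rad/s): [2.79, 2.79, 3.14, 3.14, 3.14, 3.14, 3.14].

### API

Orientations are given as [roll, pitch, yaw] about the fixed x, y, z axes, in that order (R = Rz(yaw) Ry(pitch) Rx(roll)).
In Python, from rig import * gives the robot as it stands.
- The arm moves only by the tool servo_tool, never from a script. Its argument "series" is one flat list of numbers, 5 for each row, row after row: the shift along the tool's x, y, z in m, then the turn about the tool's z in degrees, then the opening, from -1 (shut) to 1 (fully open). A call has 1 to 12 rows; each row is the pose to reach, as a shift and turn from the pose commanded when the call began, along the tool's axes at that moment; what a row does not reach only later rows make up. A row lasts 1/10 s, in which the tool goes at most 50 mm and 8.59 degrees, less where a joint would pass 70% of its speed; a pose out of reach is approached as far as the arm can. A call with a gripper value outside its range is refused whole. The fingers move at their own pace and stop on an object; "force" is the grip in N (left out, the last holds). Time passes only in rows, so rows that repeat a pose let the fingers close. It gives the time, the measured TCP pose, the force and the opening at its end, in the units of the state.
- sense(): the state, without advancing time (a new reading comes with each control period).
- snapshot(name): name is "scene" or "top" or "wrist"; returns a dict with "img" (384x512x3 uint8, red, green, blue), "range_z" (384x512 float32, mm along the optical axis (not along the pixel's ray), 0 where there is no reading), "fx", "fy", "cx", "cy" (pixels), "k1" (the pictures are not rectified: a ray, as slopes to the right and down, at radius r is drawn at 1 + k1 r^2 times it, then the intrinsics apply), "view" (4x4, takes a point from world to camera coordinates). Camera axes: x right, y down, z forward; pixel columns grow to the right and rows downward; lengths in mm; the calibration is good to about 2 mm. A picture is of the moment at which its call begins.
- close_job(): hands the job in, once; it reports no verdict.
The state is a dict: "time": time; "joints": joint angles; "qvel": joint speeds; "joint_torque": joint torques, N m; "tcp_pos": TCP position; "tcp_rot": TCP orientation; "force": force on the tool from outside, world axes, zero at the start; "moment": the same for the moment, N m; "gripper_width": opening from 0.0 (shut) to 1.0 (fully open).
Only numpy, scipy, OpenCV 4.12 (cv2) and the standard library are available. Lean on these libraries where they do the work, as an engineer would, in place of code of your own. Each camera call takes 0.05 s, during which the arm holds its last target.

### The job

Put the round pin holder away for the delivery: stand it, pins up, in its wooden box without dropping it. Then enter the narrow end of the dovetailed lid at the open end of the box and push it along the tapered ways until it wedges tight, its wide end flush with the end of the box. Leave everything else on the bench where it lies.

Things in the scene. Friction and masses are not known exactly. Their poses are not given: they have to be found in the camera images.
- box: Wooden box for the round pin holder, open on top, held fast on the bench (it does not move). 150 mm long (its x), 116 wide (y), 57 high (z up); origin: middle of its underside, at bench level. End at x = -75 is the open end: its wall is 47 high, as are the runners along both sides that carry the lid. The wall at x = +67 to +75 is 57 high. Lid home = level with the box's top.
- box_mouth (a point): Middle of the box's open end at runner height (box frame x = -75 mm, z = 47); axes as the box's: +x is the way the lid slides in. Above the runners, 47 to 57 mm up, two dovetail ways lean in over the lid (30 degrees from upright) and converge towards +x by 2.5 degrees each: gap at runner level 100 mm at the open end, 88 near the closed end.
- box_floor (a point): Middle of the floor inside the box, 10 mm above the bench; axes as the box's. Clear inside space 134 mm along x and 80 along y between the runners (100 below them), walls 8 thick. Runner tops are 37 above this floor.
- lid: The box's loose wooden lid, on the bench, handle up. Plate 138 mm long (its x), 10 thick, edges bevelled as the ways: underside 100 wide at the wide end (x = -69), 88 at the narrow end (x = +69), top face 11.5 narrower. Origin: middle of the underside, z up. About 0.13 kg. It goes in narrow end first, its x along the box's x, with some 6 mm of play at each side on entering, none when home.
- lid_wide_end (a point): Middle of the underside edge at the lid's wide end (lid frame x = -69 mm). Home and wedged, this end is flush with the box's open end: the lid's origin is then at about x = -6, y = 0, z = 47 mm in the box frame, with 4 mm free beyond its narrow end. A push of 5 to 15 N wedges it; friction then holds it.
- lid_handle (a point): Centre of the lid's handle, a wooden bar across the lid, 14 mm thick (along the lid's x), 56 long (y) and 22 high, standing on the plate; this point lies 24 mm from the lid's middle towards the wide end and 21 above the underside.
- pin_holder: Round pin holder (flower frog): dark metal disc 50 mm across and 15 high, with a field of upright brass pins (41 across) up to 28 above its underside. Origin: middle of its underside, z up through the pins. About 0.22 kg.
- oblong_pin_holder: Bystander, sizes in mm: oblong pin holder of the same make, block 74 x 46 x 12 with pins to 25 tall, not the one for the box; origin: middle of its underside.
- stem_tape: Bystander, sizes in mm: roll of green stem tape lying flat, ring 72 across, 13 high; origin: middle of its underside.
- ribbon_reel: Bystander, sizes in mm: pale card ribbon reel with blue ribbon, lying flat, 80 across, 31 high; origin: middle of its underside.
- bud_vase: Bystander, sizes in mm: green glass bud vase, 62 across, 112 tall; origin: middle of its underside.
- clay_pot: Bystander, sizes in mm: small terracotta pot, rim 84 across, 75 tall; origin: middle of its underside.
- mister: Bystander, sizes in mm: clear water bottle with black cap, 64 across, 150 tall; origin: middle of its underside.
- florist_knife: Bystander, sizes in mm: florist's knife with its blade out lying on the bench, about 150 long; origin between handle and blade.
- secateurs: Bystander, sizes in mm: black-handled secateurs lying flat, about 190 long; origin near the pivot.
Mind the look-alikes: they are no part of the job. Leave any yellow look-alike of the lid alone. What is shaped like the box but blue is not meant.

How it is judged:
By the outcome, as a careful person would: the job done as asked, in the order asked, and still so for the second after the job is handed in, with the robot touching nothing.
It also fails if it takes over 64 s, if anything falls off the work surface, if the arm or the gripper's body presses on something with over 40 N, if the wrist force passes 120 N, or if a joint passes its speed limit or range.

## Working session

There is one attempt and no reset: what is moved stays moved. The work goes in short steps, Python scripts to look and compute and a tool call to move; the robot and the scene stay as the last step left them, time stands still between calls to the robot, and variables do not carry over. Pictures are saved under pics/ and viewed, and the job is handed in when it is done.

Besides the shell and the picture viewer there is one more tool, called as name(argument=value, ...) on one line, values as JSON. servo_tool: Moves the arm, as the interface text tells. Its arguments: {"type":"object","properties":{"series":{"type":"array"},"force":{"type":"number"}},"required":["series"]}

```bash
ls; mkdir -p pics
cat > h.py <<'E'
from rig import *
import numpy as np, cv2
def save(n,f):
    s=snapshot(n); cv2.imwrite('pics/'+f+'.png',s['img'][:,:,::-1]); np.savez('pics/'+f+'.npz',**s); return s
def load(f): return dict(np.load('pics/'+f+'.npz'))
def ray(s,u,v):
    x=(u-s['cx'])/s['fx'];y=(v-s['cy'])/s['fy']
    x0,y0=x,y
    for _ in range(20):
        k=1+s['k1']*(x0*x0+y0*y0); x0=x/k;y0=y/k
    V=s['view'];R=V[:3,:3];o=-R.T@V[:3,3]
    return o,R.T@np.array([x0,y0,1.0])
def plane(s,u,v,z):
    o,d=ray(s,u,v); return o+d*(z-o[2])/d[2]
def rng(s,u,v):
    o,d=ray(s,u,v); return o+d*float(s['range_z'][int(v),int(u)])
def cloud(s):
    H,W=s['range_z'].shape
    u,v=np.meshgrid(np.arange(W),np.arange(H))
    x=(u-s['cx'])/s['fx'];y=(v-s['cy'])/s['fy'];a,b=x.copy(),y.copy()
    for _ in range(20):
        k=1+s['k1']*(a*a+b*b);a=x/k;b=y/k
    P=np.stack([a,b,np.ones_like(a)],-1)*s['range_z'][...,None]
    V=s['view'];return (P-V[:3,3])@V[:3,:3]
E
python3 - <<'E'
from h import *
for n in("scene","top","wrist"):
    s=save(n,n+'0'); print(n,s['fx'],s['k1'],s['view'].round(3).tolist())
print(sense())
E
```

```text
pics
scene 409.38454804705174 0.03623167917943959 [[0.366, 0.93, -0.014, -141.221], [0.491, -0.206, -0.847, -179.425], [-0.791, 0.303, -0.532, 1650.148], [0.0, 0.0, 0.0, 1.0]]
top 486.7529318855399 0.03720809525835064 [[0.026, -1.0, -0.006, -48.953], [-0.994, -0.025, -0.111, 509.001], [0.111, 0.009, -0.994, 1448.174], [0.0, 0.0, 0.0, 1.0]]
wrist 278.4272068984262 -0.03196923107354112 [[0.294, 0.956, -0.003, -648.575], [0.914, -0.281, 0.292, -38.759], [0.278, -0.088, -0.956, 379.444], [0.0, 0.0, 0.0, 1.0]]
{'time': 0.15, 'joints': array([-1.36879718,  0.38361786,  0.04386111,  1.59918887, -0.01789076,
        1.16121567, -0.04988611]), 'qvel': array([-0.00149874, -0.00203007, -0.00106618, -0.00459962, -0.00069554,
       -0.00040624, -0.00088452]), 'joint_torque': array([ 2.16717184e-03, -4.34053946e+01,  1.02704488e+00, -2.49979788e+01,
        1.07779811e-02,  7.29274208e-03,  6.08169003e-06]), 'tcp_pos': array([191.75750438, 620.30793442, 230.20634688]), 'tcp_rot': array([-3.13955886e+00,  1.16982783e-04,  2.84187211e+00]), 'force': array([-0.88709994,  0.39272469,  0.06004409]), 'moment': array([0.06337274, 0.06371335, 0.02194926]), 'gripper_width': 0.995530237620975}
```

View pics/scene0.png

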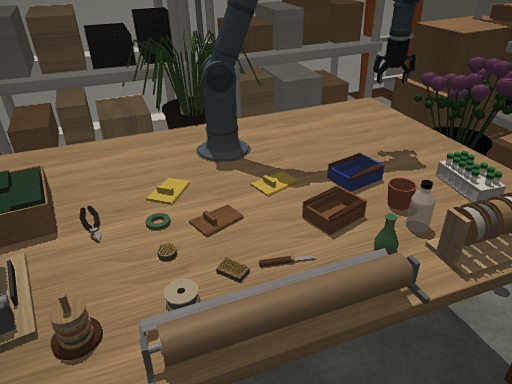

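View pics/top0.png

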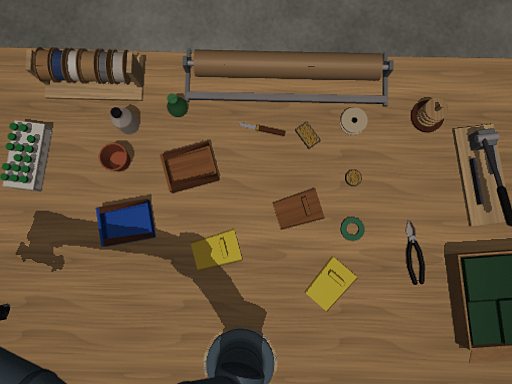

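View pics/wrist0.png

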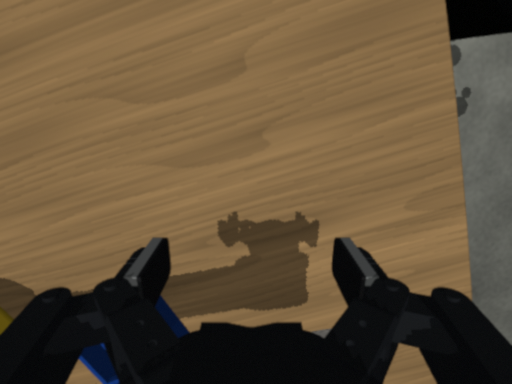

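The top view shows the round pin holder at about (353,177), the brown lid at (299,208) and the wooden box at (191,166). The yellow lids at (217,249) and (331,283) and the blue box at (126,222) are decoys.

Run:
```python
from h import *
s=load('top0'); im=s['img'][:,:,::-1]
c=np.ascontiguousarray(im[120:250,150:380]); cv2.imwrite('pics/crop0.png',cv2.resize(c,None,fx=3.4,fy=3.4,interpolation=cv2.INTER_CUBIC))
C=cloud(s)
for n,(u,v) in dict(pin=(353,177),lid=(290,212),hand=(308,203),box=(191,166),bench=(250,190)).items(): print(n,C[v,u].round(1))
# pin: height mask
def reg(u0,u1,v0,v1,z0,z1):
    P=C[v0:v1,u0:u1].reshape(-1,3); return P[(P[:,2]>z0)&(P[:,2]<z1)]
for n,a in dict(pin=(335,372,160,195,6,40),lidtop=(268,328,184,234,5,15),handle=(268,328,184,234,24,40),boxtop=(155,226,135,198,44,64)).items():
    P=reg(*a); r=cv2.minAreaRect(P[:,:2].astype(np.float32)); print(n,len(P),P.mean(0).round(1),r, cv2.boxPoints(r).round(0).tolist())
```

```text
pin [ 561.5 -329.8   18.8]
lid [ 450.2 -140.3    8.1]
hand [ 478.9 -194.5   12. ]
box [584.5 167.9  10.6]
bench [515.7 -16.    0.7]
pin 290 [ 563.3 -330.4   14.6] ((565.01513671875, -330.2280578613281), (107.2778549194336, 100.42694091796875), 89.2140121459961) [[514.0, -383.0], [614.0, -385.0], [616.0, -277.0], [516.0, -276.0]]
lidtop 1256 [ 461.2 -162.9    9.9] ((462.1510009765625, -163.4259033203125), (150.49417114257812, 181.61863708496094), 1.4902855157852173) [[385.0, -75.0], [389.0, -256.0], [540.0, -252.0], [535.0, -71.0]]
handle 86 [ 468.2 -186.3   32.1] ((468.9902038574219, -186.1704864501953), (55.14613342285156, 14.071022033691406), 18.75312614440918) [[441.0, -188.0], [445.0, -202.0], [497.0, -184.0], [493.0, -171.0]]
boxtop 794 [578.1 171.2  56. ] ((578.5104370117188, 168.56019592285156), (116.95357513427734, 150.2838134765625), 16.671281814575195) [[501.0, 224.0], [544.0, 80.0], [656.0, 113.0], [613.0, 257.0]]
```

```bash
sleep 1; ls pics
```

```text
crop0.png
scene0.npz
scene0.png
top0.npz
top0.png
wrist0.npz
wrist0.png
```

View pics/crop0.png

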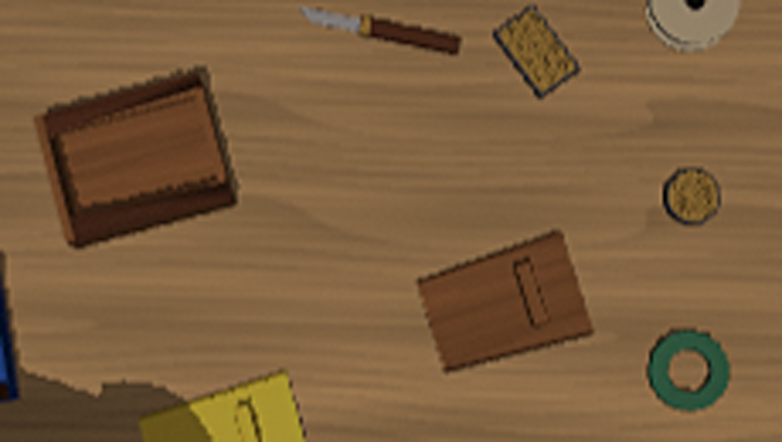

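Run:
```python
from h import *
s=load('top0'); C=cloud(s); P=C[130:205,150:232].reshape(-1,3)
def fr(P,c,a): 
    d=P[:,:2]-c; ca,sa=np.cos(a),np.sin(a); return np.c_[d@[ca,sa],d@[-sa,ca],P[:,2]]
Q=fr(P,np.array([578.5,168.6]),np.deg2rad(106.7))
for lo,hi in[(-80,-67),(-67,-60),(-60,-30),(-30,0),(0,30),(30,60),(60,67),(67,80)]:
    m=(Q[:,0]>lo)&(Q[:,0]<hi); print(lo,hi,[ (round(float(np.median(Q[m&(abs(Q[:,1]-y)<6),2])),1)if (m&(abs(Q[:,1]-y)<6)).any() else None) for y in(-52,-44,-30,0,30,44,52)])
# top-level footprint z>50
m=(Q[:,2]>53)&(Q[:,2]<62)&(abs(Q[:,0])<85)&(abs(Q[:,1])<70); T=P[m]
r=cv2.minAreaRect(T[:,:2].astype(np.float32)); print(r)
T=P[(P[:,2]>44)&(P[:,2]<50)]; q=fr(T,np.array([578.5,168.6]),np.deg2rad(106.7)); print('z47 pts x range',np.percentile(q[:,0],[1,50,99]),len(q))
# pin via colour/height, filter to cluster
P=C[160:195,335:372].reshape(-1,3);P=P[(P[:,2]>8)&(P[:,2]<35)]; d=np.linalg.norm(P[:,:2]-np.median(P[:,:2],0),axis=1);P=P[d<32]
print('pin',P.min(0),P.max(0),cv2.minEnclosingCircle(P[:,:2].astype(np.float32)))
P=C[180:240,262:335].reshape(-1,3);P=P[(P[:,2]>6)&(P[:,2]<15)];c=np.median(P[:,:2],0);P=P[np.linalg.norm(P[:,:2]-c,axis=1)<90];r=cv2.minAreaRect(P[:,:2].astype(np.float32));print('lid',r,len(P))
```

```text
-80 -67 [53.3, 47.3, 45.4, 44.2, 43.7, 47.2, 41.7]
-67 -60 [60.0, 44.9, 11.9, 12.1, 9.6, 58.0, 56.6]
-60 -30 [58.2, 46.4, 11.2, 10.7, 9.8, 57.9, 55.3]
-30 0 [57.4, 46.1, 11.9, 11.7, 11.9, 57.6, 56.3]
0 30 [57.4, 46.6, 11.3, 12.2, 9.9, 57.4, 55.6]
30 60 [57.6, 52.7, 11.8, 11.7, 10.8, 58.8, 57.0]
60 67 [55.4, 52.5, 15.6, 11.3, 16.5, 59.3, 58.2]
67 80 [56.4, 57.5, 55.7, 57.1, 56.8, 56.9, 54.9]
((578.4456787109375, 168.77651977539062), (116.95357513427734, 149.8321990966797), 16.671281814575195)
z47 pts x range [-74.68824822 -61.11904383  67.04129793] 118
pin [ 534.48443338 -355.48870006    8.49157874] [ 588.07348139 -306.12554529   33.19873709] ((561.2789306640625, -328.5964660644531), 29.476167678833008)
lid ((457.0909729003906, -159.54974365234375), (168.0275421142578, 170.8355712890625), 65.6178207397461) 1106
```

```bash
cat >> h.py <<'E'
def go(*targets):
    s=sense(); p=s['tcp_pos']; r,pi,y=s['tcp_rot']
    from scipy.spatial.transform import Rotation as Ro
    R=Ro.from_euler('xyz',[r,pi,y]).as_matrix()
    print('t',s['time'],'now',p.round(1),'yaw',round(np.rad2deg(y),1),'q',s['joints'].round(2),'F',s['force'].round(1),'w',round(s['gripper_width'],3))
    for t in targets:
        d=R.T@(np.array(t[:3])-p)/1000; yy=(t[3]-np.rad2deg(y)+180)%360-180
        print(d.round(4).tolist(),'turn',round(-yy,1),'dist',round(np.linalg.norm(d)*1000,1))
E
python3 - <<'E'
from h import *
go((480,100,230,60))
E
```

```text
t 0.15 now [191.8 620.3 230.2] yaw 162.8 q [-1.37  0.38  0.04  1.6  -0.02  1.16 -0.05] F [-0.9  0.4  0.1] w 0.996
[-0.429, -0.412, 0.0011] turn 102.8 dist 594.8
```

servo_tool(series=[-0.018,-0.017,0,4,1,-0.05,-0.048,0,12,1,-0.085,-0.082,0,20,1,-0.12,-0.115,0,28,1,-0.155,-0.149,0,36,1,-0.19,-0.182,0,45,1,-0.226,-0.217,0,53,1,-0.261,-0.251,0,61,1,-0.296,-0.284,0,69,1,-0.331,-0.318,0,77,1,-0.366,-0.351,0,86,1,-0.4,-0.384,0,94,1])

```text
time: 1.35
tcp_pos: [461.2, 134.1, 231.3]
tcp_rot: [-3.142, -0.001, 1.195]
force: [0.9, 0.3, -1.0]
gripper_width: 1.0
```

Run:
```python
from h import *
go((540,-300,180,16.7))
```

```text
t 1.35 now [461.2 134.1 231.3] yaw 68.5 q [-0.91  0.05  0.56  2.02 -0.03  1.08 -0.71] F [ 0.9  0.3 -1. ] w 1.0
[-0.3749, 0.2326, 0.051] turn 51.8 dist 444.1
```

servo_tool(series=[-0.02,0.012,0.003,3,1,-0.055,0.034,0.008,8,1,-0.095,0.059,0.013,13,1,-0.135,0.084,0.018,18,1,-0.175,0.109,0.024,24,1,-0.215,0.133,0.029,30,1,-0.255,0.158,0.035,36,1,-0.295,0.183,0.04,42,1,-0.33,0.205,0.045,46,1,-0.355,0.22,0.048,49,1,-0.37,0.23,0.051,51.8,1,-0.375,0.233,0.051,51.8,1])

```text
time: 2.55
tcp_pos: [541.6, -299.5, 179.2]
tcp_rot: [3.142, 0.002, 0.295]
force: [-0.1, -0.1, 0.2]
gripper_width: 0.999
```

Run:
```python
from h import *
s=save('wrist','wrist1')
go((561,-330,100,16.7))
V=s['view'];print(-V[:3,:3].T@V[:3,3], V[2,:3])
```

```text
t 2.6 now [ 541.8 -299.2  179.5] yaw 17.0 q [-0.22  0.5   0.86  1.75 -0.42  1.09 -0.5 ] F [-0.4 -0.1 -0.2] w 0.999
[0.0095, 0.035, 0.0795] turn 0.3 dist 87.4
[ 612.90859605 -277.77391195  321.5417703 ] [-0.28076191 -0.08605626 -0.95591164]
```

View pics/wrist1.png

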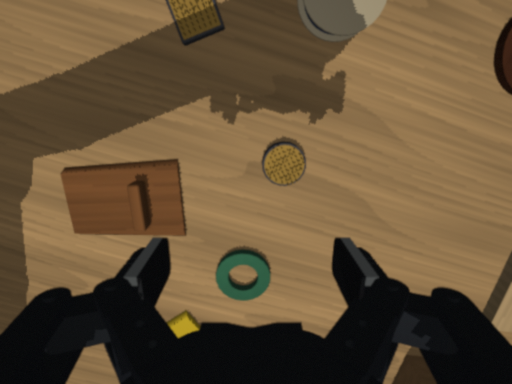

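The wrist view shows the pin holder at about (284,162), the tape at (243,275) and the lid at (125,197) with its handle toward the wide end. Next I measure the pin holder and the lid.

Run:
```python
from h import *
s=load('wrist1'); C=cloud(s)
P=C[135:190,258:312].reshape(-1,3); m=(P[:,2]>5)&(P[:,2]<40); P=P[m]; print('pin',len(P),P.min(0).round(1),P.max(0).round(1),cv2.minEnclosingCircle(P[:,:2].astype(np.float32)), 'bench z',np.median(C[200:230,300:330,2]))
T=P[P[:,2]>22];print('pins',cv2.minEnclosingCircle(T[:,:2].astype(np.float32)),T.mean(0))
hsv=cv2.cvtColor(s['img'],cv2.COLOR_RGB2HSV)
h=hsv[135:190,258:312]; mk=((h[...,1]>130)&(h[...,2]>90)).astype(np.uint8)
P=C[150:245,50:195].reshape(-1,3)
L=P[(P[:,2]>6)&(P[:,2]<14)]; r=cv2.minAreaRect(L[:,:2].astype(np.float32)); print('lid',len(L),r,cv2.boxPoints(r).round(0).tolist())
H=P[P[:,2]>27]; r=cv2.minAreaRect(H[:,:2].astype(np.float32)); print('handle',len(H),r,H.mean(0))
```

```text
pin 1498 [ 536.7 -356.6    5.1] [ 585.5 -307.2   29.6] ((561.5435180664062, -331.906005859375), 24.847990036010742) bench z -0.24372004616296183
pins ((561.4288940429688, -332.2963562011719), 20.921194076538086) [ 560.89592775 -333.11949663   26.13398617]
lid 6787 ((461.9857177734375, -163.45489501953125), (89.99757385253906, 139.78167724609375), 18.35689353942871) [[397.0, -111.0], [441.0, -244.0], [527.0, -216.0], [483.0, -83.0]]
handle 823 ((531.9557495117188, -226.61940002441406), (49.107662200927734, 191.5190887451172), 58.01767349243164) [ 491.58341724 -205.47513059   80.3388919 ]
```

servo_tool(series=[0.003,0.011,0.01,0.3,1,0.007,0.026,0.03,0.3,1,0.009,0.037,0.06,0.3,1,0.009,0.037,0.09,0.3,1,0.009,0.037,0.115,0.3,1,0.009,0.037,0.13,0.3,1,0.009,0.037,0.14,0.3,1,0.009,0.037,0.14,0.3,1])

```text
time: 3.4
tcp_pos: [561.7, -328.9, 39.3]
tcp_rot: [-3.14, 0.001, 0.294]
force: [-0.9, -0.1, 0.7]
gripper_width: 1.003
```

Run:
```python
from h import *
s=save('wrist','wrist2')
go((561.5,-332.2,1.5,16.7))
```

```text
t 3.45 now [ 562.3 -329.9   40.5] yaw 16.8 q [-0.06  0.72  0.72  1.74 -0.59  0.9  -0.37] F [ 0.5 -1.3  0.6] w 1.0
[-0.0015, 0.002, 0.039] turn 0.1 dist 39.1
```

View pics/wrist2.png

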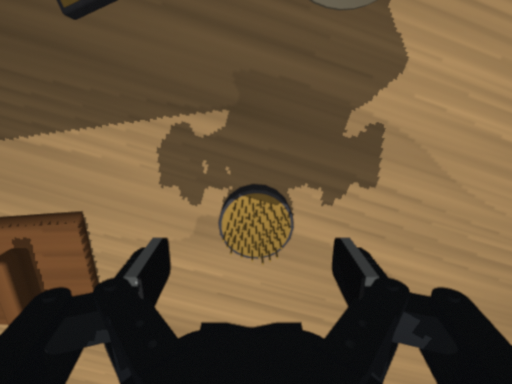

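servo_tool(series=[-0.001,0.002,0.012,0,1,-0.0015,0.002,0.026,0,1,-0.0015,0.002,0.035,0,1,-0.0015,0.002,0.039,0,1,-0.0015,0.002,0.039,0,1,-0.0015,0.002,0.039,0,0,-0.0015,0.002,0.039,0,-0.5,-0.0015,0.002,0.039,0,-1,-0.0015,0.002,0.039,0,-1,-0.0015,0.002,0.039,0,-1,-0.0015,0.002,0.039,0,-1,-0.0015,0.002,0.039,0,-1], force=60)

```text
time: 4.65
tcp_pos: [561.9, -333.6, 2.4]
tcp_rot: [3.14, -0.001, 0.292]
force: [-0.4, 0.1, 4.7]
gripper_width: 0.552
```

Run:
```python
from h import *
s=save('wrist','wrist3')
go((561.5,-332.2,151.5,16.7),(510,-230,170,16.7))
```

```text
t 4.7 now [ 561.9 -333.6    2.4] yaw 16.7 q [-0.03  0.78  0.68  1.74 -0.63  0.85 -0.34] F [0.5 0.5 5.6] w 0.557
[0.0002, -0.0013, -0.1491] turn 0.0 dist 149.1
[-0.0197, -0.1139, -0.1678] turn 0.0 dist 203.7
```

View pics/wrist3.png

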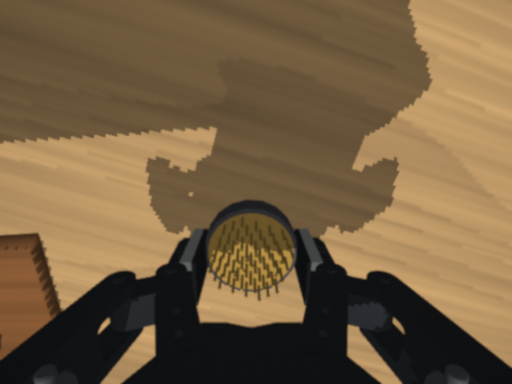

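servo_tool(series=[0,0,-0.003,0,-1,0,0,-0.008,0,-1,0,0,-0.015,0,-1,0,0,-0.025,0,-1,0,0,-0.038,0,-1,0,0,-0.052,0,-1,0,0,-0.067,0,-1,0,0,-0.08,0,-1,0,0,-0.09,0,-1,0,0,-0.095,0,-1,0,0,-0.098,0,-1,0,0,-0.098,0,-1], force=80)

```text
time: 5.9
tcp_pos: [561.1, -332.9, 99.4]
tcp_rot: [3.142, -0.0, 0.292]
force: [-0.6, 0.4, -2.7]
gripper_width: 0.548
```

Run:
```python
from h import *
s=save('wrist','wrist4')
C=cloud(s); P=C[180:330,190:310].reshape(-1,3); t=sense()['tcp_pos']
d=np.linalg.norm(P[:,:2]-t[:2],axis=1); P=P[(d<30)&(P[:,2]>30)]
print(P.min(0),P.max(0),np.percentile(P[:,2],[1,5,20,50,80,95,99]))
go((578.5,168.7,160,16.7))
```

```text
[ 536.27614726 -359.46216141   96.8363562 ] [ 586.43302555 -302.77484614  183.11853914] [100.14964619 107.58449137 111.63465143 114.20139405 132.66627028
 174.66341616 180.83514699]
t 5.95 now [ 560.8 -332.7   98.9] yaw 16.7 q [-0.1   0.65  0.77  1.72 -0.53  0.99 -0.4 ] F [-0.3  0.6 -1.3] w 0.548
[0.1612, -0.4751, -0.0609] turn 0.0 dist 505.4
```

View pics/wrist4.png

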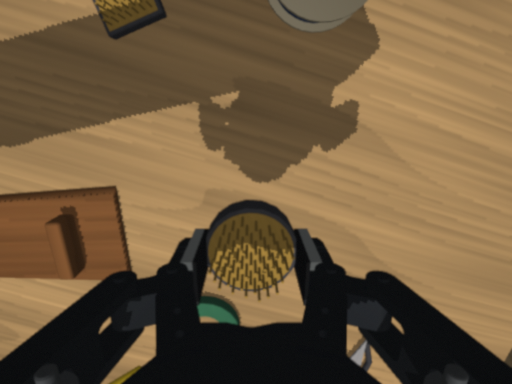

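servo_tool(series=[0.003,-0.008,-0.004,0,-1,0.008,-0.024,-0.008,0,-1,0.016,-0.047,-0.014,0,-1,0.027,-0.078,-0.02,0,-1,0.039,-0.115,-0.02,0,-1,0.053,-0.155,-0.02,0,-1,0.067,-0.197,-0.02,0,-1,0.081,-0.239,-0.02,0,-1,0.095,-0.281,-0.02,0,-1,0.109,-0.321,-0.02,0,-1,0.122,-0.36,-0.02,0,-1,0.134,-0.395,-0.02,0,-1])

```text
time: 7.15
tcp_pos: [574.9, 87.3, 119.0]
tcp_rot: [-3.14, 0.001, 0.294]
force: [0.5, -0.1, -2.2]
gripper_width: 0.549
```

Run:
```python
from h import *
go((578.5,168.7,118,16.7))
```

```text
t 7.15 now [574.9  87.3 119. ] yaw 16.8 q [-0.87  0.49  0.81  1.89 -0.44  0.95 -1.13] F [ 0.5 -0.1 -2.2] w 0.549
[0.027, -0.0768, 0.0011] turn 0.1 dist 81.4
```

servo_tool(series=[0.011,-0.03,0,0.1,-1,0.019,-0.054,0,0.1,-1,0.024,-0.069,0,0.1,-1,0.027,-0.076,0,0.1,-1,0.027,-0.077,0,0.1,-1,0.027,-0.077,0,0.1,-1])

```text
time: 7.75
tcp_pos: [579.4, 163.5, 119.2]
tcp_rot: [3.14, 0.001, 0.288]
force: [1.4, 0.1, -2.2]
gripper_width: 0.547
```

Run:
```python
from h import *
s=save('wrist','wrist5'); t=save('top','top5')
go((578.5,168.7,12.5,16.7))
i=np.hstack([cv2.resize(s['img'],(410,308)),cv2.resize(t['img'][110:220,130:270],(390,306)).copy()[:306] if 0 else cv2.resize(t['img'][110:220,130:270],(390,308))]);cv2.imwrite('pics/c5.png',i[:,:,::-1])
```

```text
t 7.85 now [579.6 163.  119.3] yaw 16.4 q [-0.96  0.53  0.79  1.84 -0.45  0.96 -1.26] F [ 0.8 -0.1 -1.5] w 0.546
[0.0006, -0.0059, 0.1068] turn -0.3 dist 107.0
```

View pics/c5.png

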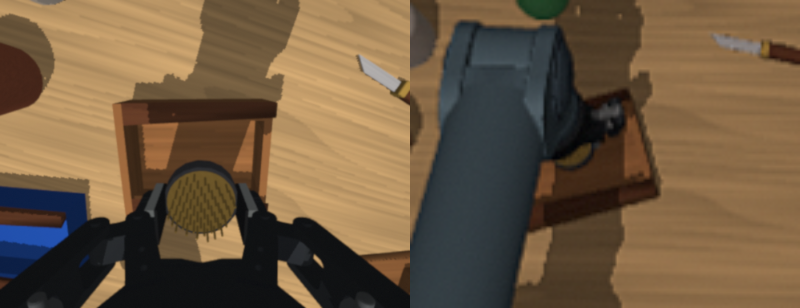

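Run:
```python
from h import *
s=load('wrist5'); C=cloud(s); P=C.reshape(-1,3)
d=P[:,:2]-[578.5,168.7];a=np.deg2rad(106.7);q=np.c_[d@[np.cos(a),np.sin(a)],d@[-np.sin(a),np.cos(a)],P[:,2]]
m=(q[:,2]>52)&(q[:,2]<62)&(abs(q[:,0])<90)&(abs(q[:,1])<75);T=q[m]
print(len(T),T.min(0),T.max(0))
W=T[(abs(T[:,0])<50)&(T[:,1]<-40)]; 
for lo in range(-70,75,20):
    k=T[(T[:,0]>=lo)&(T[:,0]<lo+20)]
    f=q[(q[:,0]>=lo)&(q[:,0]<lo+20)&(q[:,2]>5)&(q[:,2]<15)&(abs(q[:,1])<60)]
    print(lo,len(k),np.percentile(k[:,1],[1,99]).round(1) if len(k) else '', 'floor',np.percentile(f[:,1],[1,99]).round(1) if len(f) else '')
k=q[(q[:,0]>60)&(q[:,0]<90)&(q[:,2]>50)&(q[:,2]<62)&(abs(q[:,1])<40)];print('hi end',len(k), np.percentile(k[:,0],[1,99]) if len(k) else '')
k=q[(q[:,0]<-60)&(q[:,0]>-90)&(q[:,2]>42)&(q[:,2]<52)&(abs(q[:,1])<40)];print('lo end',len(k),np.percentile(k[:,0],[1,99]) if len(k) else '')
```

```text
6322 [-75.30045368 -57.57143088  52.002412  ] [75.53989175 59.6515389  59.42969222]
-70 553 [-57.3 -42.8] floor [-32.8  48.1]
-50 588 [-57.2 -41.9] floor [-33.1  40. ]
-30 624 [-57.2 -41.3] floor [-57.1  17.3]
-10 639 [-57.1 -40.6] floor [-57.   13.3]
10 689 [-57.  -39.2] floor [-56.9  24.9]
30 716 [-56.8 -37.9] floor [-56.8  41.7]
50 1485 [-56.8  52.3] floor [-28.7  50.6]
70 870 [-56.2  56.3] floor [-56.8 -56.7]
hi end 1297 [61.77722566 74.86835668]
lo end 1061 [-74.91746735 -66.37476769]
```

servo_tool(series=[-0.0003,-0.004,0.004,-0.3,-1,-0.0005,-0.006,0.014,-0.5,-1,-0.0005,-0.006,0.028,-0.5,-1,-0.0005,-0.006,0.044,-0.5,-1,-0.0005,-0.006,0.06,-0.5,-1,-0.0005,-0.006,0.074,-0.5,-1,-0.0005,-0.006,0.085,-0.5,-1,-0.0005,-0.006,0.092,-0.5,-1,-0.0005,-0.006,0.096,-0.5,-1,-0.0005,-0.006,0.098,-0.5,-1,-0.0005,-0.006,0.099,-0.5,-1,-0.0005,-0.006,0.099,-0.5,-1])

```text
time: 9.05
tcp_pos: [577.7, 171.2, 20.7]
tcp_rot: [-3.141, -0.001, 0.299]
force: [0.3, 0.9, -1.7]
gripper_width: 0.541
```

Run:
```python
from h import *
s=save('wrist','wrist6')
go((577.5,168.4,12.5,17))
```

```text
t 9.1 now [577.8 171.2  20.8] yaw 17.1 q [-0.89  0.67  0.68  1.87 -0.57  0.81 -1.18] F [-0.2 -0.6 -1.8] w 0.548
[-0.0011, 0.0026, 0.0083] turn 0.1 dist 8.8
```

View pics/wrist6.png

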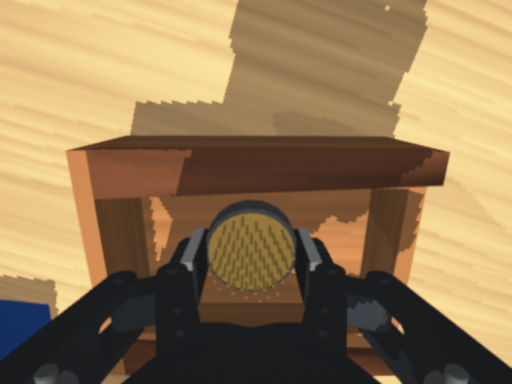

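Inside the box and centred: the holder is at about (252,247), between walls at columns 95 and 410. Now I lower it the last few mm.

servo_tool(series=[-0.001,0.002,0.003,0,-1,-0.001,0.0025,0.005,0,-1,-0.001,0.0025,0.0065,0,-1,-0.001,0.0025,0.0075,0,-1,-0.001,0.0025,0.0085,0,-1,-0.001,0.0025,0.0085,0,-1])

```text
time: 9.7
tcp_pos: [576.9, 168.3, 12.6]
tcp_rot: [-3.141, 0.001, 0.299]
force: [-2.4, 0.3, 4.0]
gripper_width: 0.546
```

Run:
```python
from h import *
go((577.5,168.4,12.5,17))
```

```text
t 9.7 now [576.9 168.3  12.6] yaw 17.1 q [-0.88  0.68  0.67  1.88 -0.58  0.79 -1.17] F [-2.4  0.3  4. ] w 0.546
[0.0006, 0.0001, 0.0001] turn 0.1 dist 0.6
```

servo_tool(series=[0,0,0,0,0.3,0,0,0,0,0.5,0,0,0,0,0.6,0,0,0,0,0.6,0,0,-0.004,0,0.6,0,0,-0.015,0,0.6,0,0,-0.035,0,0.6,0,0,-0.06,0,0.6,0,0,-0.09,0,0.6,0,0,-0.115,0,0.6,0,0,-0.13,0,0.6,0,0,-0.135,0,0.6])

```text
time: 10.9
tcp_pos: [578.4, 168.6, 149.2]
tcp_rot: [-3.141, -0.004, 0.299]
force: [0.8, -0.1, 1.0]
gripper_width: 0.8
```

Run:
```python
from h import *
s=save('wrist','wrist7')
C=cloud(s);P=C[150:300,180:330].reshape(-1,3);P=P[(P[:,2]>18)&(P[:,2]<45)&(np.linalg.norm(P[:,:2]-[577,168],axis=1)<32)]
print(len(P),cv2.minEnclosingCircle(P[:,:2].astype(np.float32)),np.percentile(P[:,2],[1,50,99]))
go((469.6,-186.3,140,18.4))
```

```text
1892 ((577.4326171875, 168.59658813476562), 24.9519100189209) [20.72975296 25.32633632 38.35947426]
t 10.95 now [578.1 168.6 148.7] yaw 17.1 q [-1.    0.49  0.82  1.82 -0.42  1.01 -1.28] F [ 0.3 -0.6  0.2] w 0.796
[-0.2082, 0.3073, 0.0078] turn -1.3 dist 371.2
```

View pics/wrist7.png

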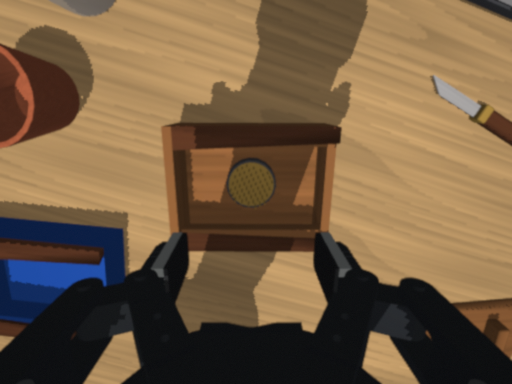

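The pin holder stands on the floor, centred at (577.4,168.6), with pin tops at 38 mm. Next is the lid.

servo_tool(series=[-0.01,0.015,0,0,0.6,-0.034,0.05,0,0,0.6,-0.061,0.09,0,0,0.6,-0.088,0.13,0,0,0.6,-0.115,0.17,0.005,-0.5,0.6,-0.142,0.21,0.01,-1,0.6,-0.169,0.25,0.02,-1.3,0.6,-0.19,0.281,0.03,-1.3,0.6,-0.203,0.299,0.04,-1.3,0.4,-0.208,0.307,0.048,-1.3,0.2,-0.208,0.307,0.05,-1.3,0,-0.208,0.307,0.05,-1.3,0])

```text
time: 12.15
tcp_pos: [466.7, -186.2, 95.5]
tcp_rot: [-3.14, 0.003, 0.32]
force: [0.4, 0.3, 0.2]
gripper_width: 0.501
```

Run:
```python
from h import *
s=save('wrist','wrist8')
C=cloud(s);P=C.reshape(-1,3);
L=P[(P[:,2]>7)&(P[:,2]<13)&(np.linalg.norm(P[:,:2]-[462,-163.5],axis=1)<95)];r=cv2.minAreaRect(L[:,:2].astype(np.float32)); print('lid',len(L),r)
H=P[(P[:,2]>26)&(P[:,2]<36)&(np.linalg.norm(P[:,:2]-[469.6,-186.3],axis=1)<40)];r=cv2.minAreaRect(H[:,:2].astype(np.float32)); print('handle',len(H),r)
go((469.6,-186.3,40,18.4))
```

```text
lid 13345 ((460.811767578125, -163.9652557373047), (90.04412078857422, 138.04896545410156), 18.685070037841797)
handle 1168 ((468.6387023925781, -186.17796325683594), (55.54935073852539, 13.368030548095703), 18.94130516052246)
t 12.2 now [ 467.8 -185.6   96.1] yaw 18.4 q [-0.46  0.4   0.88  2.09 -0.42  0.84 -0.58] F [ 0.4 -0.4 -0.8] w 0.504
[0.0016, 0.0013, 0.0561] turn 0.0 dist 56.1
```

View pics/wrist8.png

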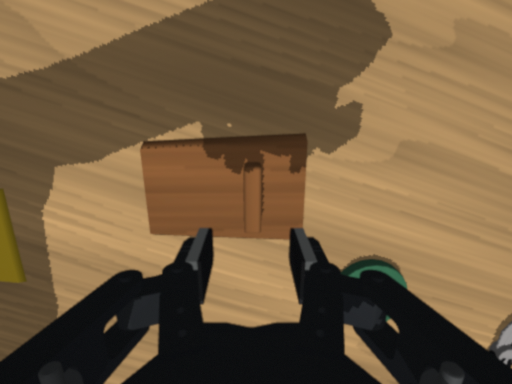

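servo_tool(series=[0.001,0.001,0.015,-0.4,0,0.001,0.001,0.04,-0.4,0,0.001,0.001,0.062,-0.4,0,0.001,0.001,0.075,-0.4,0,0.001,0.001,0.081,-0.4,0,0.001,0.001,0.083,-0.4,0,0.001,0.001,0.083,-0.4,-0.4,0.001,0.001,0.083,-0.4,-0.7,0.001,0.001,0.083,-0.4,-1,0.001,0.001,0.083,-0.4,-1,0.001,0.001,0.083,-0.4,-1,0.001,0.001,0.083,-0.4,-1], force=60)

```text
time: 13.4
tcp_pos: [470.9, -187.2, 14.8]
tcp_rot: [3.141, -0.002, 0.328]
force: [-0.4, 1.1, 6.8]
gripper_width: 0.15
```

Run:
```python
from h import *
go((469.6,-186.3,80,18.4))
```

```text
t 13.4 now [ 470.9 -187.2   14.8] yaw 18.8 q [-0.33  0.55  0.74  2.11 -0.58  0.7  -0.44] F [-0.4  1.1  6.8] w 0.15
[-0.0008, -0.0013, -0.0652] turn 0.4 dist 65.2
```

servo_tool(series=[0,0,-0.003,0,-1,0,0,-0.008,0,-1,0,0,-0.018,0,-1,0,0,-0.034,0,-1,0,0,-0.052,0,-1,0,0,-0.07,0,-1,0,0,-0.084,0,-1,0,0,-0.092,0,-1,0,0,-0.097,0,-1,0,0,-0.1,0,-1,0,0,-0.1,0,-1], force=80)

```text
time: 14.5
tcp_pos: [469.8, -186.7, 113.7]
tcp_rot: [-3.141, 0.0, 0.329]
force: [-0.4, -0.3, -0.2]
gripper_width: 0.14
```

Run:
```python
from h import *
s=save('wrist','wrist9')
st=sense(); C=cloud(s);P=C.reshape(-1,3); t=st['tcp_pos']; y=st['tcp_rot'][2]
d=P-t; a=y+np.pi/2
q=np.c_[d[:,:2]@[np.cos(a),np.sin(a)],d[:,:2]@[-np.sin(a),np.cos(a)],d[:,2]]
m=(q[:,2]<3)&(q[:,2]>-25)&(abs(q[:,0]-24)<80)&(abs(q[:,1])<65); L=q[m]
A=np.c_[L[:,:2],np.ones(len(L))]; 
k=np.ones(len(L),bool)
for _ in range(5):
    c=np.linalg.lstsq(A[k],L[k,2],rcond=None)[0]; k=abs(A@c-L[:,2])<1.5
print('plane slopes deg',np.rad2deg(c[:2]),'z0 rel tcp',c[2],k.sum(),len(L))
r=cv2.minAreaRect(L[k][:,:2].astype(np.float32));print(r,cv2.boxPoints(r).round(1).tolist())
go((600,60,90,18.4))
```

```text
plane slopes deg [0.00755297 0.18695921] z0 rel tcp -4.7659975007297035 20150 23187
((24.246261596679688, 0.3823204040527344), (87.80442810058594, 138.8934326171875), 89.90911865234375) [[-45.29999923706055, -43.400001525878906], [93.5999984741211, -43.599998474121094], [93.80000305175781, 44.20000076293945], [-45.099998474121094, 44.400001525878906]]
t 14.55 now [ 469.6 -186.7  113.4] yaw 18.8 q [-0.49  0.37  0.91  2.07 -0.39  0.87 -0.59] F [-0.   0.3 -2.5] w 0.141
[0.2031, -0.1914, 0.0233] turn 0.4 dist 280.0
```

View pics/wrist9.png

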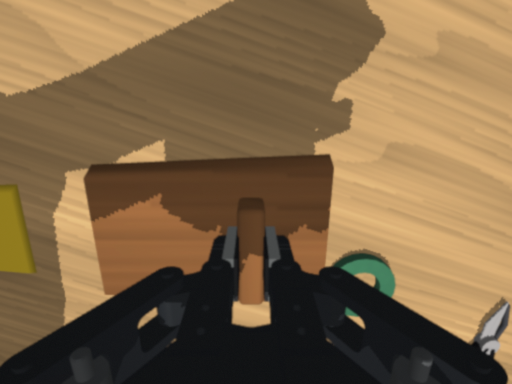

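Run:
```python
from h import *
s=load('wrist7'); C=cloud(s); P=C.reshape(-1,3)
c0=np.array([577.5,168.4]);a=np.deg2rad(106.9);d=P[:,:2]-c0
q=np.c_[d@[np.cos(a),np.sin(a)],d@[-np.sin(a),np.cos(a)],P[:,2]]
T=P[(q[:,2]>54)&(q[:,2]<60)&(abs(q[:,0])<85)&(abs(q[:,1])<66)];r=cv2.minAreaRect(T[:,:2].astype(np.float32));print(r,len(T))
B=P[(q[:,2]>42)&(q[:,2]<60)&(abs(q[:,0])<85)&(abs(q[:,1])<66)];r=cv2.minAreaRect(B[:,:2].astype(np.float32));print(r,len(B))
qt=q[(q[:,2]>54)&(q[:,2]<60)&(abs(q[:,0])<85)&(abs(q[:,1])<66)]
for lo in range(-75,60,15):
    k=qt[(qt[:,0]>=lo)&(qt[:,0]<lo+15)]; n=k[k[:,1]<0,1];p=k[k[:,1]>0,1]
    print(lo,np.percentile(n,[2,98]).round(1),np.percentile(p,[2,98]).round(1),len(n),len(p))
k=q[(q[:,2]>42)&(q[:,2]<50)&(q[:,0]<-60)&(abs(q[:,1])<30)];print(np.percentile(k[:,0],[2,98]))
k=q[(q[:,2]>54)&(q[:,2]<60)&(q[:,0]>60)&(abs(q[:,1])<30)];print(np.percentile(k[:,0],[2,98]))
```

```text
((577.555908203125, 168.37486267089844), (116.305908203125, 150.35305786132812), 16.888282775878906) 6545
((577.5811767578125, 168.302490234375), (116.4642333984375, 150.3546905517578), 16.966222763061523) 8932Traceback (most recent call last):
  File "<stdin>", line 10, in <module>
    return _quantile_unchecked(
        a, q, axis, out, overwrite_input, method, keepdims, weights)
    return _ureduce(a,
                    func=_quantile_ureduce_func,
    ...<5 lines>...
                    overwrite_input=overwrite_input,
                    method=method)
    r = func(a, **kwargs)
    result = _quantile(arr,
                       quantiles=q,
    ...<2 lines>...
                       out=out,
                       weights=wgt)
    slices_having_nans = np.isnan(arr[-1, ...])
                                  ~~~^^^^^^^^^
IndexError: index -1 is out of bounds for axis 0 with size 0
```

```bash
cat >> h.py <<'E'
BC=np.array([577.55,168.35]);BA=np.deg2rad(106.93)
def lidT(X,Z,Y=0.0):
    bx,by=X-24.2,Y-0.4
    return (BC[0]+bx*np.cos(BA)-by*np.sin(BA),BC[1]+bx*np.sin(BA)+by*np.cos(BA),Z+14.8,16.93)
def where():
    st=sense();d=st['tcp_pos'][:2]-BC
    print('lid X %.1f Y %.1f Z %.1f yawerr %.2f tilt %s'%(d@[np.cos(BA),np.sin(BA)]+24.2,d@[-np.sin(BA),np.cos(BA)]+.4,st['tcp_pos'][2]-14.8,np.rad2deg(st['tcp_rot'][2])-16.93,st['tcp_rot'][:2]), 'F box x %.1f y %.1f z %.1f'%(st['force'][:2]@[np.cos(BA),np.sin(BA)],st['force'][:2]@[-np.sin(BA),np.cos(BA)],st['force'][2]))
E
python3 - <<'E'
from h import *
where();go(lidT(-170,80),lidT(-165,80))
E
```

```text
lid X -284.0 Y 207.1 Z 98.6 yawerr 1.90 tilt [-3.14123792e+00  7.40489063e-04] F box x 0.3 y -0.1 z -2.5
t 14.55 now [ 469.6 -186.7  113.4] yaw 18.8 q [-0.49  0.37  0.91  2.07 -0.39  0.87 -0.59] F [-0.   0.3 -2.5] w 0.141
[0.2108, -0.1071, 0.0185] turn 1.9 dist 237.1
[0.2109, -0.1121, 0.0185] turn 1.9 dist 239.6
```

servo_tool(series=[0.006,-0.003,0,0.2,-1,0.022,-0.011,0.002,0.5,-1,0.045,-0.023,0.004,0.8,-1,0.073,-0.037,0.006,1.1,-1,0.102,-0.052,0.009,1.4,-1,0.131,-0.066,0.012,1.7,-1,0.158,-0.08,0.014,1.9,-1,0.181,-0.092,0.016,1.9,-1,0.198,-0.1,0.018,1.9,-1,0.207,-0.105,0.018,1.9,-1,0.211,-0.107,0.018,1.9,-1,0.211,-0.107,0.018,1.9,-1])

```text
time: 15.75
tcp_pos: [635.1, -17.0, 95.3]
tcp_rot: [3.142, 0.001, 0.296]
force: [0.5, 0.2, -0.6]
gripper_width: 0.137
```

Run:
```python
from h import *
s=save('wrist','wrist10');where();go(lidT(-160,49))
```

```text
lid X -170.8 Y 0.1 Z 80.7 yawerr -0.04 tilt [3.14128310e+00 9.80717106e-04] F box x -0.1 y 0.5 z -0.3
t 15.8 now [634.6 -18.1  95.5] yaw 16.9 q [-0.63  0.63  0.78  1.77 -0.53  0.97 -0.9 ] F [-0.5 -0.2 -0.3] w 0.144
[0.0001, -0.0108, 0.0317] turn -0.0 dist 33.5
```

View pics/wrist10.png

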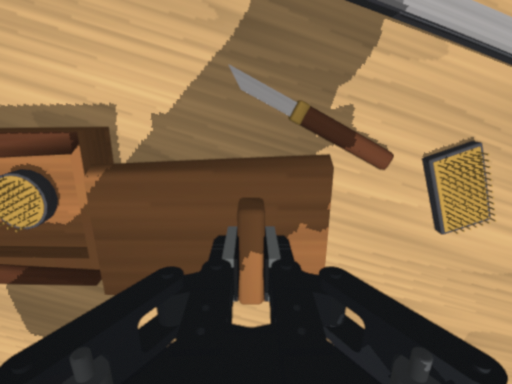

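servo_tool(series=[0,-0.003,0.006,0,-1,0,-0.007,0.015,0,-1,0,-0.01,0.024,0,-1,0,-0.011,0.029,0,-1,0,-0.011,0.0315,0,-1,0,-0.011,0.0315,0,-1,0,-0.011,0.0315,0,-1])

```text
time: 16.5
tcp_pos: [632.1, -7.4, 64.4]
tcp_rot: [3.141, -0.0, 0.295]
force: [0.8, -0.3, -0.7]
gripper_width: 0.139
```

Run:
```python
from h import *
where();s=save('wrist','wrist11');go(lidT(-100,49))
t=save('scene','scene11');cv2.imwrite('pics/c11.png',cv2.resize(t['img'][150:270,260:420],(800,600),interpolation=cv2.INTER_CUBIC)[:,:,::-1])
```

```text
lid X -159.8 Y -0.7 Z 49.6 yawerr -0.03 tilt [ 3.14118140e+00 -2.82136621e-04] F box x -0.5 y -0.7 z -0.7
t 16.55 now [632.3  -7.4  64.6] yaw 16.9 q [-0.62  0.66  0.75  1.79 -0.56  0.92 -0.9 ] F [ 0.6 -0.3 -1.7] w 0.142
[-0.0008, -0.0599, 0.0008] turn -0.0 dist 59.9
```

View pics/wrist11.png

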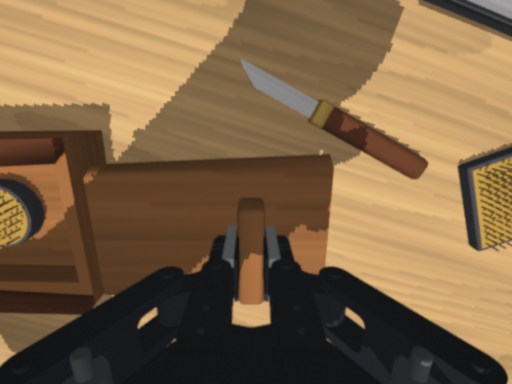

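View pics/c11.png

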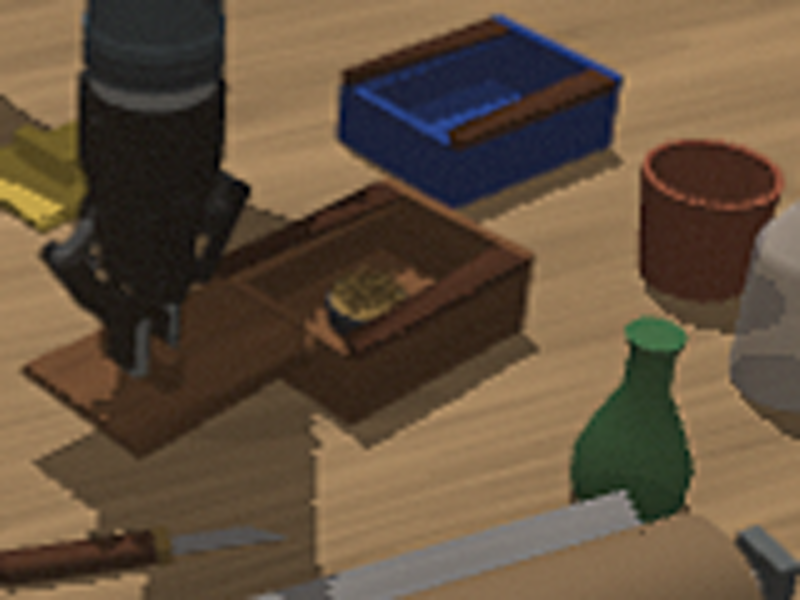

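servo_tool(series=[0,-0.003,0.0005,0,-1,0,-0.008,0.001,0,-1,-0.0005,-0.014,0.001,0,-1,-0.0007,-0.02,0.001,0,-1,-0.0007,-0.026,0.001,0,-1,-0.0007,-0.031,0.001,0,-1,-0.0007,-0.035,0.001,0,-1,-0.0007,-0.035,0.001,0,-1])

```text
time: 17.4
tcp_pos: [620.9, 27.5, 63.2]
tcp_rot: [-3.141, 0.0, 0.297]
force: [0.1, 0.2, -0.2]
gripper_width: 0.142
```

Run:
```python
from h import *
where();s=save('wrist','wrist12');go(lidT(-60,48))
```

```text
lid X -123.2 Y -0.0 Z 48.4 yawerr 0.08 tilt [-3.14094393e+00  1.31108031e-04] F box x 0.1 y -0.2 z -0.2
t 17.45 now [621.   26.8  63.2] yaw 17.0 q [-0.69  0.65  0.76  1.81 -0.56  0.9  -0.95] F [-0.4 -0.2 -0.8] w 0.146
[0.0001, -0.0639, 0.0004] turn 0.0 dist 63.9
```

View pics/wrist12.png

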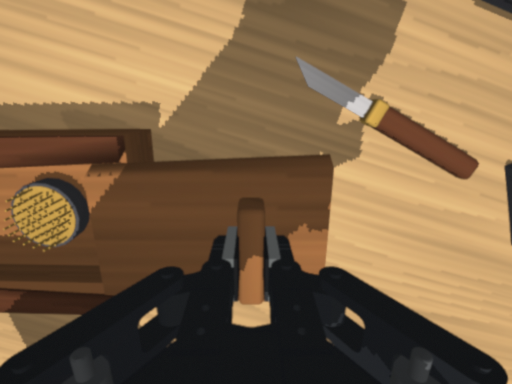

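servo_tool(series=[0,-0.003,0,0,-1,0,-0.009,0.0002,0,-1,0,-0.016,0.0004,0,-1,0,-0.023,0.0004,0,-1,0,-0.03,0.0004,0,-1,0,-0.037,0.0006,0,-1,0,-0.044,0.0006,0,-1,0,-0.051,0.0006,0,-1,0,-0.057,0.0006,0,-1,0,-0.061,0.0006,0,-1,0,-0.063,0.0006,0,-1,0,-0.063,0.0006,0,-1])

```text
time: 18.65
tcp_pos: [603.2, 87.0, 62.8]
tcp_rot: [3.142, -0.001, 0.295]
force: [1.8, 1.4, -2.2]
gripper_width: 0.142
```

Run:
```python
from h import *
where();go(lidT(-30,47.3))
```

```text
lid X -61.1 Y -0.4 Z 48.0 yawerr -0.00 tilt [ 3.14157129e+00 -1.20000252e-03] F box x 0.8 y -2.1 z -2.2
t 18.65 now [603.2  87.   62.8] yaw 16.9 q [-0.8   0.63  0.76  1.85 -0.55  0.89 -1.05] F [ 1.8  1.4 -2.2] w 0.142
[-0.0005, -0.0311, 0.0007] turn -0.0 dist 31.1
```

servo_tool(series=[0,-0.002,0.0003,0,-1,0,-0.006,0.0005,0,-1,0,-0.011,0.0007,0,-1,0,-0.016,0.0007,0,-1,0,-0.02,0.0007,0,-1,0,-0.023,0.0007,0,-1,0,-0.025,0.0007,0,-1,0,-0.025,0.0007,0,-1])

```text
time: 19.45
tcp_pos: [596.7, 110.8, 62.4]
tcp_rot: [3.14, -0.003, 0.296]
force: [4.9, -2.3, -2.2]
gripper_width: 0.145
```

Run:
```python
from h import *
where();s=save('wrist','wrist13');where();go(lidT(-20,47.2))
```

```text
lid X -36.5 Y -1.1 Z 47.6 yawerr 0.02 tilt [ 3.14028023e+00 -2.75887102e-03] F box x -3.6 y -4.0 z -2.2
lid X -36.5 Y -1.2 Z 47.6 yawerr 0.02 tilt [ 3.14039769e+00 -2.80766684e-03] F box x -3.9 y -4.6 z -3.5
t 19.5 now [596.7 110.8  62.4] yaw 16.9 q [-0.84  0.63  0.76  1.85 -0.55  0.88 -1.09] F [ 5.5 -2.4 -3.5] w 0.136
[-0.0012, -0.0165, 0.0004] turn 0.0 dist 16.5
```

View pics/wrist13.png

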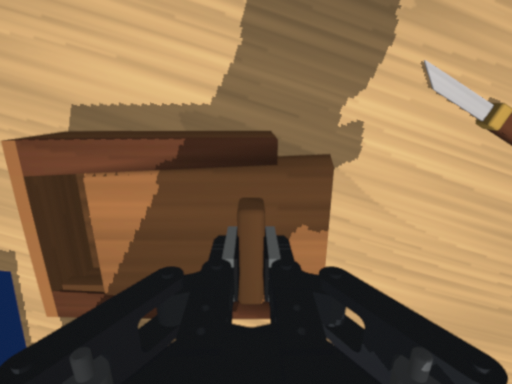

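servo_tool(series=[0.0007,0,0,0,-1,0.0015,0,0,0,-1,0.0015,-0.003,0,0,-1,0.0015,-0.003,0,0,-1])

```text
time: 19.9
tcp_pos: [595.8, 114.3, 62.0]
tcp_rot: [-3.141, 0.0, 0.296]
force: [2.7, 0.2, -2.3]
gripper_width: 0.141
```

Run:
```python
from h import *
where()
```

```text
lid X -32.8 Y -1.3 Z 47.2 yawerr 0.01 tilt [-3.14109458e+00  3.52243224e-04] F box x -0.6 y -2.7 z -2.3
```

servo_tool(series=[0.0008,-0.001,0,0,-1,0.001,-0.004,0,0,-1,0.001,-0.007,0,0,-1,0.001,-0.008,0,0,-1,0.001,-0.008,0,0,-1])

```text
time: 20.4
tcp_pos: [593.9, 122.4, 62.0]
tcp_rot: [-3.14, 0.001, 0.296]
force: [-0.3, -1.4, 2.2]
gripper_width: 0.143
```

Run:
```python
from h import *
where()
```

```text
lid X -24.5 Y -1.9 Z 47.2 yawerr 0.03 tilt [-3.14038915e+00  1.22325548e-03] F box x -1.3 y 0.7 z 2.2
```

servo_tool(series=[0,-0.002,0,0,-1,0,-0.005,0,0,-1,0,-0.008,0,0,-1,0,-0.01,0,0,-1,0,-0.01,0,0,-1])

```text
time: 20.9
tcp_pos: [591.6, 132.2, 61.9]
tcp_rot: [-3.141, 0.0, 0.296]
force: [-0.0, -0.6, 2.6]
gripper_width: 0.144
```

Run:
```python
from h import *
where()
```

```text
lid X -14.5 Y -2.5 Z 47.1 yawerr 0.05 tilt [-3.14096793e+00  1.34410645e-04] F box x -0.6 y 0.2 z 2.6
```

servo_tool(series=[0,-0.001,0,0,-1,0,-0.003,0,0,-1,0,-0.005,0,0,-1,0,-0.005,0,0,-1])

```text
time: 21.3
tcp_pos: [590.2, 136.4, 61.9]
tcp_rot: [-3.141, 0.0, 0.296]
force: [0.9, -0.9, 0.8]
gripper_width: 0.141
```

Run:
```python
from h import *
where()
```

```text
lid X -10.0 Y -2.4 Z 47.1 yawerr 0.02 tilt [-3.14142868e+00  1.06800294e-04] F box x -1.1 y -0.6 z 0.8
```

servo_tool(series=[0,-0.001,0,0,-1,0,-0.002,0,0,-1,0,-0.003,0,0,-1,0,-0.003,0,0,-1])

```text
time: 21.7
tcp_pos: [589.4, 139.1, 61.9]
tcp_rot: [3.142, 0.0, 0.296]
force: [0.1, -1.2, 0.6]
gripper_width: 0.143
```

Run:
```python
from h import *
where()
```

```text
lid X -7.2 Y -2.4 Z 47.1 yawerr 0.01 tilt [3.14157078e+00 7.76048084e-06] F box x -1.2 y 0.3 z 0.6
```

servo_tool(series=[0,-0.001,0,0,-1,0,-0.002,0,0,-1,0,-0.002,0,0,-1])

```text
time: 22.0
tcp_pos: [589.0, 140.6, 62.0]
tcp_rot: [3.141, -0.0, 0.295]
force: [2.2, -2.3, -1.0]
gripper_width: 0.138
```

Run:
```python
from h import *
where()
```

```text
lid X -5.7 Y -2.5 Z 47.2 yawerr -0.01 tilt [ 3.14096849e+00 -4.21581433e-04] F box x -2.8 y -1.4 z -1.0
```

servo_tool(series=[0,0,0,0,-0.5,0,0,0,0,-0.4,0,0,0,0,-0.4,0,-0.002,0,0,-0.4,0,-0.004,0,0,-0.4,0,-0.005,0,0,-0.4,0,-0.005,0,0,-0.4])

```text
time: 22.7
tcp_pos: [587.2, 146.0, 61.9]
tcp_rot: [-3.141, 0.0, 0.296]
force: [-0.2, 0.5, -0.4]
gripper_width: 0.3
```

Run:
```python
from h import *
where();save('wrist','wrist14');where();print(sense()['gripper_width'])
```

```text
lid X -0.0 Y -2.3 Z 47.1 yawerr 0.02 tilt [-3.14145406e+00  1.45393233e-04] F box x 0.6 y 0.1 z -0.4
lid X -0.1 Y -2.3 Z 47.2 yawerr 0.01 tilt [-3.14139684e+00  1.05281061e-04] F box x -0.1 y -0.6 z 0.5
0.30225109845141396
```

View pics/wrist14.png

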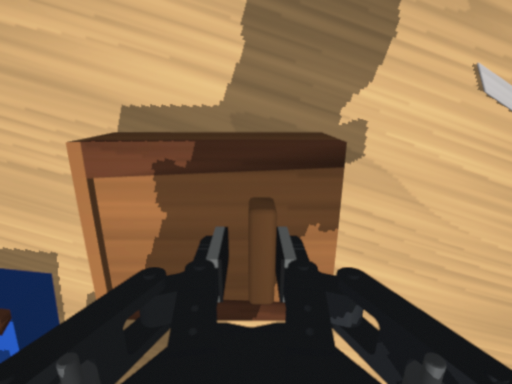

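servo_tool(series=[0,-0.001,0,0,-0.4,0,-0.002,0,0,-0.4,0,-0.003,0,0,-0.4,0,-0.003,0,0,-0.4])

```text
time: 23.15
tcp_pos: [587.2, 146.2, 62.0]
tcp_rot: [3.138, -0.001, 0.294]
force: [1.7, -5.0, -1.6]
gripper_width: 0.3
```

Run:
```python
from h import *
where();print(sense()['gripper_width'])
```

```text
lid X 0.2 Y -2.4 Z 47.2 yawerr -0.09 tilt [ 3.13848842e+00 -7.45247694e-04] F box x -5.3 y -0.2 z -1.6
0.30023427165826205
```

servo_tool(series=[0,-0.001,0,0,-0.4,0,-0.002,0,0,-0.4,0,-0.003,0,0,-0.4,0,-0.004,0,0,-0.4,0,-0.004,0,0,-0.4,0,-0.004,0,0,-0.4])

```text
time: 23.75
tcp_pos: [587.2, 146.3, 62.0]
tcp_rot: [3.134, -0.002, 0.292]
force: [5.1, -8.3, -4.0]
gripper_width: 0.302
```

Run:
```python
from h import *
where();print(sense()['gripper_width'])
```

```text
lid X 0.3 Y -2.4 Z 47.2 yawerr -0.22 tilt [ 3.13353511e+00 -2.03257732e-03] F box x -9.4 y -2.5 z -4.0
0.30170474611560194
```

servo_tool(series=[0,-0.001,0,0,-0.4,0,-0.002,0,0,-0.4,0,-0.002,0,0,-0.4,0,-0.002,0,0,-0.4,0,-0.002,0,0,-0.4])

```text
time: 24.25
tcp_pos: [587.2, 146.3, 62.0]
tcp_rot: [3.131, -0.003, 0.29]
force: [5.7, -11.4, -4.4]
gripper_width: 0.3
```

Run:
```python
from h import *
where();print(sense()['gripper_width'])
```

```text
lid X 0.3 Y -2.4 Z 47.2 yawerr -0.29 tilt [ 3.13098395e+00 -2.70370823e-03] F box x -12.6 y -2.2 z -4.4
0.3000183850887859
```

servo_tool(series=[0,0.004,0,0,-0.4,0,0.009,0,0,-0.4,0,0.0125,0,0,-0.4,0,0.0125,0,0,-0.4,0,0.0125,-0.005,0,-0.4,0,0.0125,-0.02,0,-0.4,0,0.0125,-0.045,0,-0.4,0,0.0125,-0.075,0,-0.4,0,0.0125,-0.105,0,-0.4,0,0.0125,-0.13,0,-0.4,0,0.0125,-0.14,0,-0.4])

```text
time: 25.35
tcp_pos: [590.4, 142.8, 206.2]
tcp_rot: [-3.141, -0.006, 0.296]
force: [-0.5, 0.1, 0.4]
gripper_width: 0.302
```

Run:
```python
from h import *
where();s=save('wrist','wrist15');C=cloud(s);P=C.reshape(-1,3)
d=P[:,:2]-BC
q=np.c_[d@[np.cos(BA),np.sin(BA)],d@[-np.sin(BA),np.cos(BA)],P[:,2]]
T=q[(q[:,2]>50)&(q[:,2]<62)&(abs(q[:,0])<90)&(abs(q[:,1])<68)]
for y in(-54,-50,-45,-35,-20,0,20,35,42):
    k=T[abs(T[:,1]-y)<2]; print(y,np.percentile(k[:,0],[1,99]).round(1) if len(k) else '', np.percentile(k[:,2],[10,50,90]).round(1) if len(k) else '')
for x in range(-70,80,20):
    k=q[(abs(q[:,0]-x)<4)&(abs(q[:,1])<36)&(q[:,2]>40)&(q[:,2]<65)];print(x,len(k),np.median(k[:,2]) if len(k) else '')
H=q[(q[:,2]>72)&(q[:,2]<85)&(abs(q[:,0]+30)<30)&(abs(q[:,1])<40)];r=cv2.minAreaRect(H[:,:2].astype(np.float32));print(r)
```

```text
lid X -4.0 Y -4.5 Z 191.4 yawerr 0.01 tilt [-3.14054608 -0.00630158] F box x 0.3 y 0.5 z 0.4
-54 [-72.7  73.4] [56.  56.9 57.8]
-50 [-72.9  73.4] [56. 57. 58.]
-45 [-73.   73.4] [56.2 57.1 58. ]
-35 [-73.5  73.2] [56. 57. 58.]
-20 [-73.3  73.5] [55.9 56.8 57.8]
0 [-73.1  73. ] [55.8 56.8 57.7]
20 [-72.8  72.9] [55.7 56.7 57.5]
35 [-73.5  73. ] [55.8 56.8 57.7]
42 [-72.5  72.6] [55.9 56.8 57.7]
-70 471 56.7626425484804
-50 465 56.69651828227722
-30 70 56.872096279353265
-10 468 56.68873401762983
10 467 56.71174443831858
30 464 56.887483681559566
50 467 56.846960587818856
70 647 56.472119018718836
((-29.91200828552246, -1.110799789428711), (55.8458137512207, 13.393884658813477), 89.85430908203125)
```

View pics/wrist15.png

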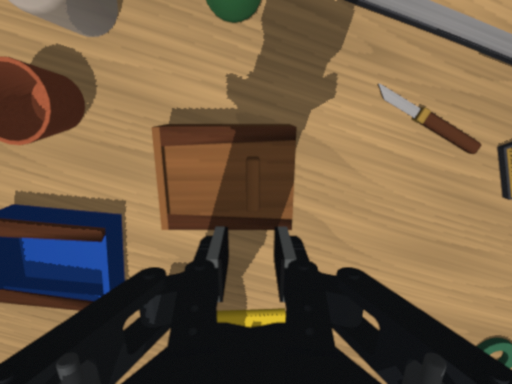

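The lid is flush to within about 0.5 mm, level with the box's top, and its handle is at -29.9 (home is -30). Last I check that nothing else moved.

Run:
```python
from h import *
a=load('top0')['img'];b=save('top','topE')['img'];cv2.imwrite('pics/cE.png',np.hstack([cv2.resize(b,(500,375)),cv2.resize(cv2.absdiff(a,b),(300,375))])[:,:,::-1])
```

```text
(no output)
```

View pics/cE.png

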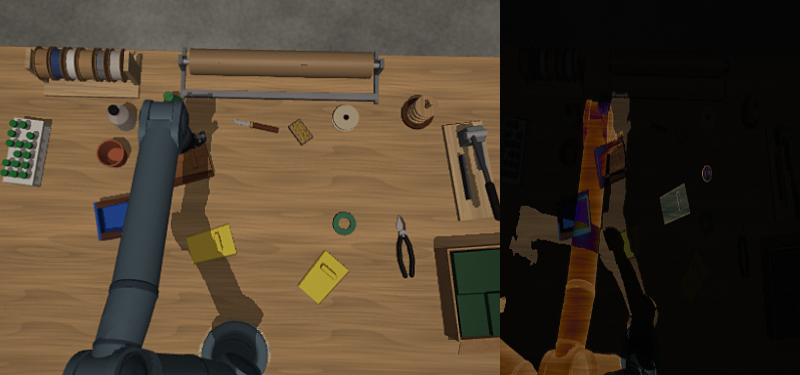

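Run:
```python
from h import *
print(close_job())
```

```text
the job is handed in; nothing more can be done
None
```

The round pin holder is standing pins up in the wooden box, and the lid is wedged home. I handed the job in at about 25 s of the 64 s allowed.

- **Pin holder:** I gripped it by its disc, lowered it to the box floor (light contact of about 4 N) and let go. Afterwards it stood centred within about 1 mm, with the pin tops about 38 mm above the bench, as they should be.
- **Lid:** I entered it narrow end first. Part way along it touched one way with about 5 N, because my measured box centre was some 2 mm off sideways, and a small sideways correction cleared it. I then pushed on the handle with a loose grip, up to about 12.6 N. It stopped moving under that push, so it is wedged.
- **Last checks:** The lid origin is at x ≈ -5.9 mm in the box frame (home is -6) and its top is at about 57 mm, level with the box. Its wide end is flush to within about 0.5 mm, and the gripper was clear above it.
- **Rest of the bench:** Comparing top views from before and after showed no other object moved where I could see. The arm partly hid the blue box and the vase in the last top view. The last wrist view showed both in place, though the vase only at the picture's edge.

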